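# Load a reagent bottle and index the sample-changer tray against its pawl

### The arm

A 7-joint arm with a two-finger parallel gripper is mounted at the origin on the work surface. World frame = base frame: x ahead of the robot, y to its left, z up, the work surface at z = 0. Lengths are in m, angles in degrees, forces in N, time in s.
With the tool pointing down it reaches from about 0.425 to 0.875 m from the base axis. Payload 4.7 kg.
Tool frame: the origin (TCP) lies at the very end of the fingers, on their centre line; the grasp point (between the pads) lies 19 mm behind it; z points along the fingers, y is the line along which they close (so a half turn about z gives the same grasp; the last joint's range is limited). The gripper opens to 87 mm and grips with 3 to 60 N. Pads are 19 mm wide; open, the fingers measure 117 mm over their backs; the gripper's body (75 mm by 190 mm) begins 51 mm behind the grasp point.
Start: joints at [70.078, 18.392, -4.016, 83.108, 1.295, 78.541, -3.26], TCP at [0.23, -0.608, 0.223] pointing down, gripper open.
Joint ranges: [-163.93, 163.93], [-17.29, 119.83], [-79.2, 71.16], [3.27, 140.29], [-89.18, 269.18], [5.43, 117.66], [-154.24, 154.24]. Speed limits (degrees/s): [147.25, 147.25, 180, 180, 180, 180, 180].

### API

Orientations are given as [roll, pitch, yaw] about the fixed x, y, z axes, in that order (R = Rz(yaw) Ry(pitch) Rx(roll)).
In Python, from cell import telemetry, cams, env gives the robot as it stands.
- The arm moves only by the tool arm_command, never from a script. Its argument "series" is text: rows parted by semicolons, each of 5 numbers parted by spaces: the shift along the tool's x, y, z in mm, then the turn about the tool's z in rad, then the closure in counts, from 0 (fully open) to 255 (shut). A call has 1 to 20 rows; each row shifts and turns the commanded pose from where the row before left it, along the tool's axes as they then stand; what a row does not reach is not made up. A row lasts 1/12 s, in which the tool goes at most 41.7 mm and 7.16 degrees, less where a joint would pass 70% of its speed; a pose out of reach is approached as far as the arm can. A call is refused whole if a number of a shift passes 41.7 or a number of a turn 0.125, either way. A call with a gripper value outside its range is refused whole. The fingers move at their own pace and stop on an object; "squeeze" is the grip in N (left out, the last holds). Time passes only in rows, so rows that do not move let the fingers close. It gives the time, the measured TCP pose, the force, the opening and the grip force at its end, in the units of the state.
- telemetry.get_obs(): the state, without advancing time (a new reading comes with each control period).
- cams.read_camera(name): name is "scene" or "top" or "wrist"; returns the picture (400x640x3 uint8, blue, green, red); there is no depth.
- cams.calibration(name): a dict with "K" (3x3 intrinsics, pixels), "dist" ([k1, k2, p1, p2, k3] as OpenCV has them; the pictures are not rectified), "origin" and "rotation" of the camera in the world; the wrist camera has in their place "hand_eye" (4x4, takes a point from camera to tool coordinates, whose origin is the TCP and whose axes are the flange's). Camera axes: x right, y down, z forward; pixel columns grow to the right and rows downward; lengths in m; the calibration is good to about 2 mm. A picture is of the moment at which its call begins: read the wrist's pose just before it. calibration takes no time and is no camera call.
- env.sign_off(): hands the job in; it is judged then, once.
The state is a dict: "time_s": time; "qpos": joint angles; "joint_velocities": joint speeds; "effort": joint torques, N m; "tool_pos": TCP position; "tool_rot": TCP orientation; "force": force on the tool from outside, world axes, zero at the start; "wrist_torque": the same for the moment, N m; "grip_width": finger opening in m; "grasp_force": force on a finger pad.
Only numpy, scipy, OpenCV 4.12 (cv2) and the standard library are available. Lean on these libraries where they do the work, as an engineer would, in place of code of your own. Each camera call takes 0.05 s, during which the arm holds its last target. There are 200 camera calls.

### The job

Set the loose blue-capped reagent bottle down (do not drop it) into the empty pocket of the sample changer's round tray, so that it stands fully home and upright, and let go of it. Then push the tray round one place anticlockwise seen from above, by one of its orange posts, until the yellow pawl has clicked in behind the next tooth and a few millimetres beyond, draw it back against the pawl, press it there gently but firmly for a second, and let go so that it stays against the pawl. One place only, do not strain the pawl or tip the bottle, and leave the tube rack, the carton and the beaker where they stand.

Things in the scene. Friction and masses are not known exactly. Their poses are not given: they have to be found in the camera images.
- bottle: The loose reagent bottle standing on the bench beside the sample changer: white, blue screw cap, 80 mm tall, about 90 g. Body 32 mm diameter up to 58 mm, cap 25 mm diameter from 58 to 80 mm. Origin at the centre of its underside, z up its axis.
- sampler: The sample changer, fixed to the bench: round cream housing 316 mm across, 45 mm high, carrying the tray. Origin on the bench, on the tray's turning axis; its -x axis points to the teal loading mark. At +45 degrees from its x axis stands a probe tower (230 mm high, its arm over the tray from 211 mm up, needle tip at 152 mm), at -45 degrees the pawl. Turned by up to 17 degrees.
- tray (a joint): Turn of the grey tray, rad, growing anticlockwise seen from above; 0 against the pawl with the empty pocket at the loading mark; starts 0.02 to 0.06 past it. Eight places 0.785 rad apart. Over the last half of a place the pawl rides up a tooth, then clicks in behind it (at 0.785) and lets the tray turn anticlockwise only. The stiff bearing holds it where it is left: nothing draws it to its place.
- hub (a point): Point on the tray's turning axis at the top of its plate, 58 mm above the bench; turns with the tray. z up; the empty pocket lies along its -x axis. A knob 26 mm diameter stands here, 42 mm high. Turning the tray takes about 2 N at a post, 2 to 4 N more while the pawl climbs a tooth.
- pocket (a point): Centre of the floor of the empty pocket, 92 mm from the axis; turns with the tray. White collar, 35 mm inside, 43 mm outside, 20 mm deep, slightly flared mouth. The bottle is fully home with its underside on this floor. The seven other pockets, every 45 degrees on this circle, hold like bottles, fixed in the tray, white or grey caps, tops 138 mm above the bench.
- post (a point): Point on the axis of one orange post, 84 mm above the bench, 16 mm below its top; turns with the tray. Posts: upright, 12 mm diameter, 42 mm tall, on the plate 125 mm from the turning axis, between the pockets; this one is 22.5 degrees clockwise of the empty pocket, seven more every 45 degrees. Clear beside it: 30 mm to the nearest bottle, 25 mm to the nearest collar.
- pawl: Yellow sprung pawl, 40 mm long, on the housing at the tray's rim; origin at the foot of its pivot, 50 mm above the bench. Carry the tray 4 to 10 mm (at the posts) past the click, then draw it back and press it on the pawl with about 9 N (7 to 11; at a post some 2 N more, for the bearing) for a second; over 15 N strains the pawl. It yields less than 0.1 mm per N.
- rack: Blue tube rack with capped tubes, 190 x 70 mm, 104 mm tall, on the bench at the right; origin at the centre of its underside. Leave alone.
- carton: Teal reagent carton, 115 x 85 x 80 mm, on the bench at the left; origin at the centre of its underside. Leave alone.
- beaker: Empty clear plastic beaker, 60 mm across, 75 mm tall, on the bench on the other side of the sample changer from the loose bottle; origin at the centre of its underside. Leave alone.
There are look-alikes about, which are no part of the job. Of the things that look like the bottle, take the one that is nearest to the robot's base at the start.

How it is judged (in metres and radians):
On the way, in this order (a step that is already met when the one before it is completed fails the run):
1. the bottle stands fully home in the empty pocket, upright and let go, the tray still at its first place (horizontal distance between bottle and pocket below 0.004 m and z of bottle in the frame of pocket below 0.003 m and angle between bottle's own z axis and vertical below 0.06 rad and contact force between the fingers and bottle below 0.1 N and value of joint tray below 0.25 rad), for 0.2 s.
2. the tray has been pushed one place on, past the click and at least 2.5 mm (at the posts) beyond (value of joint tray above 0.805 rad).
3. the tray is pressed back against the pawl with 6 to 12 N for 0.4 s, at rest in its place (contact force between pawl and anything else between 6 and 12 N and value of joint tray between 0.765 and 0.8 rad and velocity of joint tray between -0.05 and 0.05 rad/s), for 0.4 s.
At the end, for the whole second after the job is handed in: The tray rests one place on, its tooth against the pawl (within 0.015 rad, 2 mm at the posts), and the blue-capped bottle stands upright in its pocket, within 4 mm of its centre and 3 mm of its floor, all at rest and let go (value of joint tray between 0.77 and 0.8 rad and velocity of joint tray between -0.02 and 0.02 rad/s and horizontal distance between bottle and pocket below 0.004 m and z of bottle in the frame of pocket below 0.003 m and angle between bottle's own z axis and vertical below 0.06 rad and linear speed of bottle below 0.02 m/s); the robot touches nothing.
It fails at once if the pawl is strained: loaded with more than 15 N (contact force between pawl and anything else above 15 N).
It fails at once if the tray is pushed on towards a second place (more than 0.4 rad past the first) (value of joint tray above 1.18 rad).
It fails at once if the bottle is tipped by more than 40 degrees (angle between bottle's own z axis and vertical above 0.7 rad).
It fails at once if the bottle is dropped (falls freely by more than about 10 mm) (linear speed of bottle above 0.45 m/s and contact force between bottle and anything else below 0.01 N).
It fails at once if the tube rack, the carton or the beaker is moved by more than 30 mm (distance of any of rack, carton, beaker from where it was at the start of the episode above 0.03 m).
It also fails if it takes over 72 s, if anything falls off the work surface, if the arm or the gripper's body presses on something with over 40 N, if the wrist force passes 120 N, or if a joint passes its speed limit or range.

## Working session

There is one attempt and no reset: what is moved stays moved. The work goes in short steps, Python scripts to look and compute and a tool call to move; the robot and the scene stay as the last step left them, time stands still between calls to the robot, and variables do not carry over. Pictures are saved under pics/ and viewed, at most 10 in all, crops included, and the job is handed in when it is done.

Besides the shell and the picture viewer there is one more tool, called by a JSON object that holds its "name" and its "arguments", one argument or row to a line. arm_command: Moves the arm, as the interface text tells. Its arguments: {"type":"object","properties":{"series":{"type":"string"},"squeeze":{"type":"number"}},"required":["series"]}

```bash
mkdir -p pics; ls; python3 - <<'E'
from cell import telemetry,cams
import cv2
o=telemetry.get_obs();print(o)
for n in("scene","top"):
    cv2.imwrite(f"pics/{n}0.png",cams.read_camera(n));print(n,cams.calibration(n))
print(cams.calibration("wrist"))
E
```

```text
pics
{'time_s': 0.0, 'qpos': array([70.0790041 , 18.43898894, -4.01396984, 83.17652775,  1.29420268,
       78.54030517, -3.25870027]), 'joint_velocities': array([-0.0828011 ,  0.04189404,  0.02161754, -0.03614296, -0.00094888,
        0.08703956, -0.06712841]), 'effort': array([-1.15501807e-04, -4.91291106e+01, -4.04077694e-01, -3.12526202e+01,
       -6.37966348e-02,  4.38262720e-02,  2.00776785e-04]), 'tool_pos': array([ 0.22980579, -0.60741705,  0.22144785]), 'tool_rot': array([-1.79889372e+02,  5.53347798e-03,  2.07304455e+01]), 'force': array([0.24330531, 0.49505236, 1.31446269]), 'wrist_torque': array([0.03494547, 0.04329622, 0.0136466 ]), 'grasp_force': 0.0, 'grip_width': 0.0869357799297931}
scene {'K': array([[369.10676517,   0.        , 316.7933897 ],
       [  0.        , 369.10676517, 198.65141832],
       [  0.        ,   0.        ,   1.        ]]), 'dist': array([-0.04787625,  0.        ,  0.        ,  0.        ,  0.        ]), 'origin': array([ 0.93642167, -0.67896285,  0.6864242 ]), 'rotation': array([-128.82793587,   -0.92475765,   30.34020706])}
top {'K': array([[
[... 250 characters left out ...]
6329236, -0.03183297,  1.28628128]), 'rotation': array([-1.74352969e+02,  7.96235694e-02, -8.89290040e+01])}
{'K': array([[317.11204103,   0.        , 317.58331656],
       [  0.        , 317.11204103, 198.18170072],
       [  0.        ,   0.        ,   1.        ]]), 'dist': array([0.01691362, 0.        , 0.        , 0.        , 0.        ]), 'hand_eye': array([[ 1.27691852e-03, -9.69906315e-01, -2.43475070e-01,
         6.57829375e-02],
       [ 9.99997729e-01,  8.23083229e-04,  1.96571254e-03,
        -6.98457351e-04],
       [-1.70615675e-03, -2.43477027e-01,  9.69905163e-01,
        -1.63076532e-01],
       [ 0.00000000e+00,  0.00000000e+00,  0.00000000e+00,
         1.00000000e+00]])}
```

View pics/top0.png

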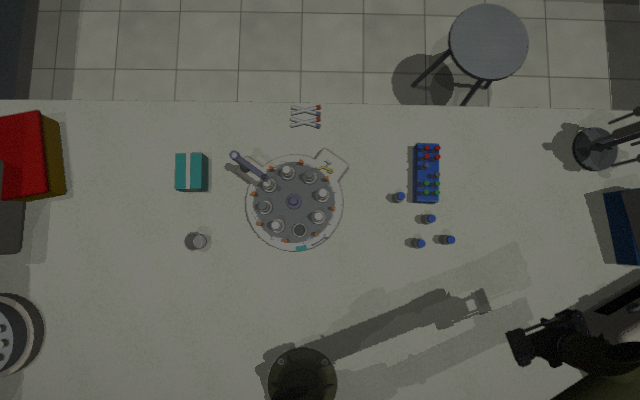

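View pics/scene0.png

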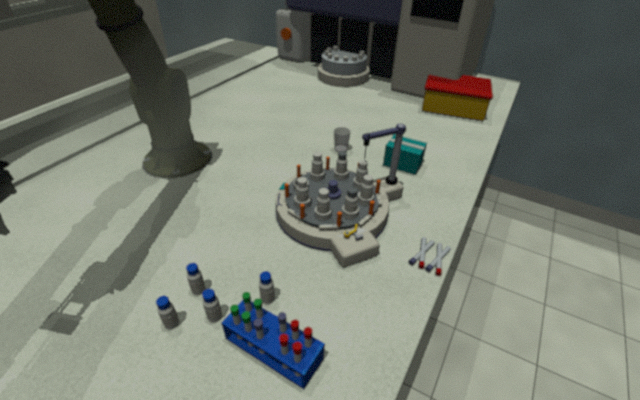

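The top view shows the hub at (293,201), the empty pocket near (300,230) with the teal mark at (300,248), and four blue caps at (398,197), (428,218), (418,243) and (447,240). The cap at (418,243) looks nearest the base, which is at about (303,385). In the scene view the same four bottles stand at lower left, beside the rack.

```bash
cat > h.py <<'E'
import cv2,numpy as np
from scipy.spatial.transform import Rotation as R
from cell import telemetry,cams
def campose(n,o=None):
    c=cams.calibration(n)
    if n!="wrist": return c,R.from_euler('xyz',c['rotation'],degrees=True).as_matrix(),c['origin']
    Rt=R.from_euler('xyz',o['tool_rot'],degrees=True).as_matrix();H=c['hand_eye']
    return c,Rt@H[:3,:3],o['tool_pos']+Rt@H[:3,3]
def rays(n,uv,o=None):
    c,Rm,t=campose(n,o)
    p=cv2.undistortPoints(np.array(uv,float).reshape(-1,1,2),c['K'],c['dist']).reshape(-1,2)
    return t,np.c_[p,np.ones(len(p))]@Rm.T
def plane(n,uv,z,o=None):
    t,d=rays(n,uv,o);return t+d*((z-t[2])/d[:,2])[:,None]
def project(n,P,o=None):
    c,Rm,t=campose(n,o)
    return cv2.projectPoints((np.array(P,float).reshape(-1,3)-t)@Rm,np.zeros(3),np.zeros(3),c['K'],c['dist'])[0].reshape(-1,2)
def blobs(img,lo,hi,amin=8):
    m=cv2.inRange(cv2.cvtColor(img,cv2.COLOR_BGR2HSV),lo,hi)
    n,l,s,c=cv2.connectedComponentsWithStats(m)
    return [(c[i].round(1).tolist(),s[i].tolist()) for i in range(1,n) if s[i,4]>=amin],m
def totool(d,o): # world shift -> tool axes
    return R.from_euler('xyz',o['tool_rot'],degrees=True).as_matrix().T@d
E
python3 - <<'E'
from h import *
im=cv2.imread('pics/top0.png')
for nm,lo,hi,z in(("blue",(100,120,50),(125,255,255),.08),("orange",(5,120,80),(18,255,255),.1),("teal",(80,100,60),(98,255,255),.045)):
    for c,s in blobs(im,lo,hi,5)[0]:
        if c[1]<270 and 160<c[0]<470: P=plane("top",[c],z)[0];print(nm,c,s[4],P[:2].round(4),np.hypot(*P[:2]).round(3))
E
```

```text
blue [426.6, 172.9] 846 [ 0.6733 -0.3814] 0.774
blue [414.3, 155.1] 12 [ 0.7297 -0.3429] 0.806
blue [400.7, 195.4] 45 [ 0.6003 -0.2991] 0.671
blue [431.2, 218.0] 41 [ 0.5311 -0.3943] 0.661
blue [450.7, 239.1] 45 [ 0.4665 -0.4546] 0.651
blue [420.8, 243.0] 42 [ 0.4529 -0.3612] 0.579
orange [300.7, 161.1] 9 [0.6995 0.0161] 0.7
orange [270.5, 167.2] 10 [0.6786 0.1094] 0.687
orange [326.2, 177.5] 10 [ 0.6494 -0.064 ] 0.653
orange [253.4, 192.9] 11 [0.5973 0.1598] 0.618
orange [332.5, 207.5] 12 [ 0.5567 -0.0848] 0.563
orange [259.4, 222.9] 11 [0.5052 0.1383] 0.524
orange [315.7, 233.9] 9 [ 0.4749 -0.0347] 0.476
orange [285.3, 240.2] 12 [0.4541 0.0576] 0.458
teal [180.2, 170.9] 375 [0.6713 0.4101] 0.787
teal [195.7, 170.7] 409 [0.6728 0.3594] 0.763
teal [300.8, 247.9] 37 [0.4302 0.0118] 0.43
```

{"name": "arm_command", "arguments": {
  "series": "15 -8 0 0 40;30 -15 0 0 40;33 -17 0 0 40;35 -18 0 0 40;35 -18 0 0 40;35 -18 0 0 40;33 -17 0 0 40;33 -17 0 0 40;30 -15 0 0 40;17 -9 0 0 40;0 0 0 -0.125 40;0 0 0 -0.125 40;0 0 0 -0.125 40;0 0 0 -0.125 40;0 0 0 -0.125 40;0 0 0 -0.125 40;0 0 0 -0.125 40;0 0 0 -0.125 40;0 0 0 -0.125 40;0 0 0 -0.125 40"
}}

```text
time_s: 1.77
tool_pos: [0.4528, -0.3609, 0.222]
tool_rot: [-180.0, -0.0, 92.7]
force: [-0.3, -0.2, 0.1]
grip_width: 0.073
grasp_force: 0.0
```

{"name": "arm_command", "arguments": {
  "series": "0 0 0 -0.12 40;0 0 0 -0.07 40;0 0 0 0 40;0 0 0 0 40"
}}

```text
time_s: 2.1
tool_pos: [0.4528, -0.3609, 0.2222]
tool_rot: [-180.0, -0.0, 103.1]
force: [0.2, 0.8, -0.5]
grip_width: 0.0728
grasp_force: 0.0
```

```bash
python3 - <<'E'
from h import *
o=telemetry.get_obs();im=cams.read_camera("wrist");cv2.imwrite("pics/w1.png",im)
print(o['time_s'],o['tool_pos'],o['tool_rot'],o['grip_width'])
for c,s in blobs(im,(100,120,40),(125,255,255),60)[0]: print(c,s,plane("wrist",[c],.08,o)[0])
E
```

```text
2.1 [ 0.45284518 -0.36091249  0.222153  ] [-1.79974377e+02 -3.18809040e-02  1.03106700e+02] 0.07283187118754154
[478.0, 160.6] [463, 148, 32, 26, 630] [ 0.59612083 -0.29968676  0.08      ]
[316.7, 188.2] [305, 176, 24, 26, 489] [ 0.4516576  -0.36132646  0.08      ]
[446.4, 220.2] [410, 194, 114, 53, 2513] [ 0.58628031 -0.36363897  0.08      ]
[379.5, 233.4] [371, 222, 20, 24, 322] [ 0.52473922 -0.39263663  0.08      ]
[308.7, 279.9] [298, 275, 22, 11, 183] [ 0.46601222 -0.46010871  0.08      ]
```

View pics/w1.png

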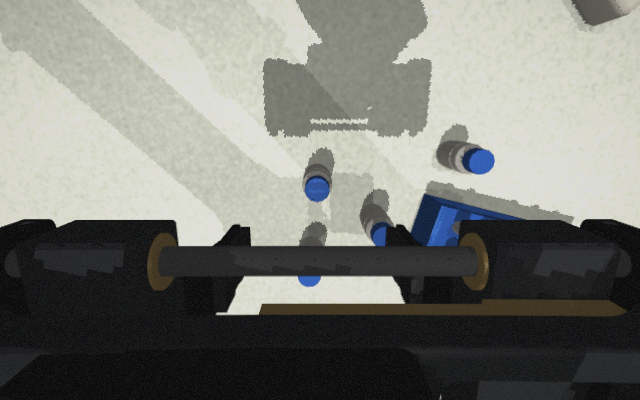

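The wanted cap is at (317,188) between the fingers, with the neighbouring bottles clear of them. I descend onto it.

{"name": "arm_command", "arguments": {
  "series": "-1.2 -1.3 15 0 40;0 0 30 0 40;0 0 35 0 40;0 0 35 0 40;0 0 30 0 40;0 0 23 0 40;0 0 14 0 40;0 0 8 0 40;0 0 4 0 40;0 0 0 0 40;0 0 0 0 255;0 0 0 0 255;0 0 0 0 255;0 0 0 0 255;0 0 0 0 255;0 0 0 0 255;0 0 0 0 255;0 0 0 0 255",
  "squeeze": 15
}}

```text
time_s: 3.65
tool_pos: [0.4521, -0.3625, 0.0287]
tool_rot: [180.0, 0.0, 103.2]
force: [1.5, 0.0, 1.7]
grip_width: 0.0317
grasp_force: 15.0
```

{"name": "arm_command", "arguments": {
  "series": "0 0 -8 0 255;0 0 -20 0 255;0 0 -30 0 255;0 0 -34 0 255;0 0 -34 0 255;0 0 -30 0 255;10 4 -24 0 255;20 9 -14 0 255;28 12 -6 0 255;30 13 0 0 255;32 13.5 0 0 255;32 13.5 0 0 255;32 13.5 0 0 255;30 13 0 0 255;28 12 0 0 255;22 9 0 0 255;12 5 0 0 255;6 2.5 0 0 255;0 0 0 0 255;0 0 0 0 255"
}}

```text
time_s: 5.32
tool_pos: [0.5042, -0.0614, 0.2287]
tool_rot: [-180.0, 0.0, 103.2]
force: [0.2, -0.8, -1.1]
grip_width: 0.0319
grasp_force: 15.0
```

```bash
python3 - <<'E'
from h import *
o=telemetry.get_obs();im=cams.read_camera("wrist");cv2.imwrite("pics/w2.png",im)
print(o['time_s'],o['tool_pos'],o['tool_rot'],o['grip_width'],o['grasp_force'])
print("pred pocket px",project("wrist",[[.487,.0165,.078],[.577,.0372,.1]],o))
for c,s in blobs(im,(3,120,60),(18,255,255),20)[0]: print(c,s,plane("wrist",[c],.085,o)[0])
E
```

```text
5.3167 [ 0.5041988  -0.06135839  0.22868297] [-1.79983888e+02  4.73126869e-02  1.03213985e+02] 0.03191696502680726 14.997849406208843
pred pocket px [[319.19039237 103.69268462]
 [424.3681078  103.05766189]]
[293.2, 46.4] [286, 35, 15, 24, 258] [0.45338778 0.05814805 0.085     ]
[553.3, 46.5] [531, 35, 45, 23, 543] [0.676416   0.10955613 0.085     ]
[294.8, 154.5] [288, 147, 14, 15, 153] [ 0.47499711 -0.03479979  0.085     ]
[534.2, 154.9] [515, 148, 39, 15, 412] [0.69808824 0.01719398 0.085     ]
[362.0, 219.4] [355, 210, 15, 22, 176] [ 0.555282   -0.08324099  0.085     ]
[450.7, 215.8] [444, 211, 18, 9, 105] [ 0.64116249 -0.05895329  0.085     ]
```

View pics/w2.png

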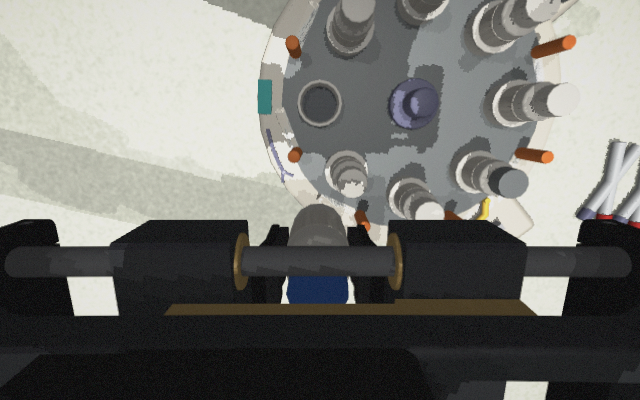

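The empty pocket's collar is clear at (320,103), the knob is at (414,103), and the held bottle's lower edge is near (318,207). Next I fit the ring and the bottle edge.

```bash
python3 - <<'E'
from h import *
o=telemetry.get_obs();im=cv2.imread("pics/w2.png")
g=cv2.cvtColor(im,cv2.COLOR_BGR2GRAY)
print(g[103,290:352].tolist());print(g[75:132,320].tolist())
print("bottle col",[g[195:225,c].tolist() for c in(318,)]);print(g[230,280:360].tolist())
hs=cv2.cvtColor(im,cv2.COLOR_BGR2HSV)
# radial edge search
c0=np.array([320.,103.])
P={'outer':[], 'inner':[]}
gf=cv2.GaussianBlur(g,(3,3),0).astype(np.float32)
for a in np.arange(0,2*np.pi,.1):
    d=np.array([np.cos(a),np.sin(a)]);r=np.arange(12,28,.25)
    v=cv2.remap(gf,*(np.float32((c0+r[:,None]*d).T)[:, None, :]),cv2.INTER_LINEAR)[0]
    dv=np.gradient(v);i=np.argmax(dv);j=np.argmin(dv)
    P['inner'].append(c0+r[i]*d);P['outer'].append(c0+r[j]*d)
for k in P:
    e=cv2.fitEllipseDirect(np.float32(P[k]));print(k,e,plane("wrist",[e[0]],.078,o)[0])
E
```

```text
[104, 103, 101, 103, 102, 103, 102, 128, 154, 151, 98, 87, 73, 70, 64, 65, 69, 72, 72, 76, 73, 72, 72, 72, 70, 74, 71, 73, 71, 69, 73, 71, 71, 73, 72, 70, 74, 73, 71, 75, 72, 71, 72, 71, 72, 71, 67, 87, 92, 134, 153, 150, 100, 91, 104, 102, 101, 100, 102, 105, 104, 104]
[107, 105, 105, 105, 124, 149, 151, 124, 92, 85, 76, 60, 45, 44, 62, 73, 73, 70, 73, 73, 73, 72, 69, 71, 74, 74, 74, 72, 73, 73, 75, 70, 68, 71, 72, 74, 73, 70, 72, 70, 73, 73, 70, 73, 70, 70, 75, 91, 126, 156, 146, 110, 62, 72, 92, 102, 102]
bottle col [[94, 87, 104, 158, 199, 198, 197, 199, 174, 87, 87, 85, 85, 87, 86, 82, 83, 81, 82, 84, 84, 83, 83, 82, 81, 82, 82, 81, 84, 91]]
[17, 17, 27, 20, 28, 15, 24, 19, 61, 187, 163, 90, 79, 77, 82, 83, 84, 82, 89, 86, 85, 86, 85, 85, 87, 84, 87, 88, 83, 86, 87, 87, 87, 85, 86, 85, 84, 85, 88, 87, 87, 85, 85, 83, 86, 88, 86, 84, 87, 85, 86, 86, 87, 85, 83, 86, 85, 87, 88, 85, 82, 85, 83, 82, 82, 133, 191, 91, 37, 25, 24, 14, 25, 25, 19, 23, 29, 17, 21, 12]
outer ((319.2060852050781, 102.52130889892578), (44.127742767333984, 46.41777038574219), 178.0618896484375) [0.48674045 0.01692917 0.078     ]
inner ((319.09228515625, 102.47937774658203), (38.73397445678711, 40.105125427246094), 0.7863351702690125) [0.48662689 0.01694148 0.078     ]
```

```bash
python3 - <<'E'
from h import *
o=telemetry.get_obs();T=o['tool_pos'];M=R.from_euler('xyz',o['tool_rot'],degrees=True).as_matrix()
f=lambda dx,h:project("wrist",[T+M@np.array([dx,0,.0287-h])],o)[0].round(1)
for d in(-2,0,2): print(d,"front bottom px",f(.016+d/1000,0))
print(project("wrist",[T+M@np.array([0,s*.016,.0287-.0])for s in(-1,1)],o))
t=np.array([.4867,.0169,T[2]]);print("shift",totool(t-T,o)*1000)
E
```

```text
-2 front bottom px [318.  204.7]
0 front bottom px [318.  201.6]
2 front bottom px [318.  198.5]
[[292.83190724 225.85875877]
 [343.02597114 225.93392018]]
shift [ 8.07865796e+01  9.90027445e-01 -5.51417005e-02]
```

{"name": "arm_command", "arguments": {
  "series": "8 0.2 0 0 255;16 0.2 0 0 255;20 0.2 0 0 255;18 0.2 0 0 255;12 0.2 0 0 255;7.5 0 0 0 255;0 0 10 0 255;0 0 20 0 255;0 0 25 0 255;0 0 25 0 255;0 0 20 0 255;0 0 10 0 255;0 0 5 0 255;0 0 0 0 255;0 0 0 0 255"
}}

```text
time_s: 6.62
tool_pos: [0.4873, 0.0189, 0.1141]
tool_rot: [179.9, 0.0, 103.2]
force: [1.1, 0.3, -1.1]
grip_width: 0.0317
grasp_force: 15.0
```

```bash
python3 - <<'E'
from h import *
o=telemetry.get_obs();im=cams.read_camera("wrist")
print(o['time_s'],o['tool_pos'],o['tool_rot'],o['force'])
cv2.imwrite("pics/w3.png",cv2.resize(im[120:320,200:440],None,fx=3,fy=3,interpolation=cv2.INTER_CUBIC)[:600])
E
```

```text
6.6167 [0.48729486 0.01886592 0.11412653] [1.79945190e+02 1.18703492e-02 1.03212881e+02] [ 1.09553008  0.27541884 -1.09584002]
```

View pics/w3.png

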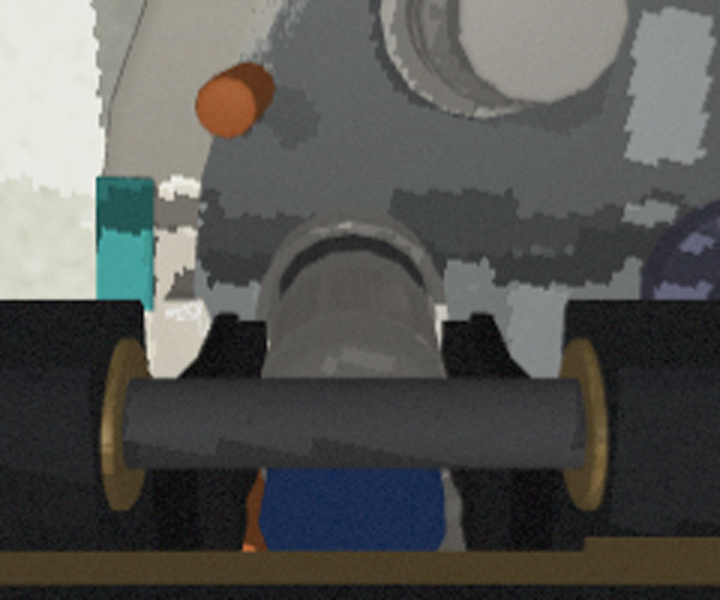

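The bottle hangs just above the collar. In the crop the bottle's lower front edge is at about (352,252), and the collar spans about 258–445 with its front inner edge near row 235. It sits slightly to +y. I put numbers on that next.

```bash
python3 - <<'E'
from h import *
o=telemetry.get_obs();im=cams.read_camera("wrist");g=cv2.cvtColor(im,cv2.COLOR_BGR2GRAY)
print("col318 from180",g[185:215,318].tolist());
for r in(210,215,220):print(r,g[r,280:360].tolist())
T=o['tool_pos'];M=R.from_euler('xyz',o['tool_rot'],degrees=True).as_matrix()
for d in(-2,0,2): print(d,project("wrist",[T+M@np.array([.016+d/1000,0,.0287])],o)[0])
P=[.4867,.0169,.078];m=M[:,0]
print("collar outer/inner front",project("wrist",[P+m*.0215,P+m*.0175,P+m*.0185],o), "sides",project("wrist",[P+M[:,1]*.0215,P-M[:,1]*.0215],o))
E
```

```text
col318 from180 [90, 91, 94, 92, 93, 92, 93, 89, 96, 114, 117, 113, 98, 49, 43, 44, 42, 42, 60, 84, 86, 84, 86, 85, 84, 82, 82, 82, 85, 80]
210 [57, 57, 56, 58, 60, 60, 58, 58, 77, 95, 94, 96, 91, 83, 60, 43, 45, 43, 43, 50, 77, 81, 84, 87, 87, 85, 87, 84, 86, 83, 85, 82, 78, 83, 81, 81, 81, 83, 82, 80, 81, 85, 83, 86, 79, 83, 82, 88, 87, 85, 86, 90, 87, 87, 83, 69, 44, 41, 42, 76, 88, 93, 94, 96, 91, 68, 56, 82, 113, 116, 117, 119, 116, 118, 119, 118, 116, 118, 116, 118]
215 [84, 87, 118, 121, 131, 133, 104, 95, 94, 95, 89, 86, 74, 49, 43, 43, 81, 82, 84, 83, 84, 83, 80, 79, 79, 79, 84, 88, 83, 83, 83, 80, 83, 82, 80, 81, 81, 84, 79, 82, 81, 82, 84, 83, 85, 82, 84, 83, 85, 85, 88, 88, 87, 90, 85, 87, 83, 87, 82, 74, 57, 81, 84, 92, 95, 94, 92, 105, 117, 119, 121, 118, 118, 118, 118, 117, 118, 119, 117, 118]
220 [120, 122, 119, 123, 122, 112, 94, 94, 96, 87, 86, 86, 85, 63, 81, 80, 80, 79, 81, 80, 82, 82, 82, 80, 80, 86, 86, 86, 82, 83, 82, 81, 80, 84, 82, 84, 82, 83, 81, 83, 83, 80, 79, 87, 86, 84, 83, 87, 86, 87, 88, 89, 90, 91, 93, 87, 83, 80, 80, 82, 80, 87, 99, 87, 92, 94, 96, 93, 112, 119, 120, 118, 116, 120, 118, 115, 116, 117, 118, 116]
-2 [317.95703075 204.71120844]
0 [317.962049   201.62589048]
2 [317.96709322 198.52537163]
collar outer/inner front [[315.72190364 192.87570104]
 [315.72284477 198.87194224]
 [315.72261243 197.37822526]] sides [[348.16054069 224.5061244 ]
 [283.29420156 224.4100623 ]]
```

{"name": "arm_command", "arguments": {
  "series": "-1.1 -0.8 0 0 255;0 0 0 0 255;0 0 3 0 255;0 0 3 0 255;0 0 3 0 255;0 0 3 0 255;0 0 3 0 255;0 0 0 0 255;0 0 0 0 255"
}}

```text
time_s: 7.47
tool_pos: [0.4859, 0.0179, 0.0982]
tool_rot: [-180.0, -0.0, 103.2]
force: [-0.6, -0.3, -0.9]
grip_width: 0.0316
grasp_force: 15.0
```

{"name": "arm_command", "arguments": {
  "series": "0 0 3 0 255;0 0 3 0 255;0 0 2 0 255;0 0 1.5 0 255;0 0 0.7 0 255;0 0 0 0 255;0 0 0 0 255"
}}

```text
time_s: 8.05
tool_pos: [0.4861, 0.0178, 0.0883]
tool_rot: [-180.0, 0.0, 103.2]
force: [-0.3, -0.3, 0.1]
grip_width: 0.032
grasp_force: 15.0
```

{"name": "arm_command", "arguments": {
  "series": "0 0 0.5 0 255;0 0 0.5 0 255;0 0 0.3 0 255;0 0 0 0 255;0 0 0 0 255"
}}

```text
time_s: 8.47
tool_pos: [0.4861, 0.0178, 0.087]
tool_rot: [-180.0, 0.0, 103.2]
force: [0.1, 0.5, -0.8]
grip_width: 0.0318
grasp_force: 15.0
```

{"name": "arm_command", "arguments": {
  "series": "0 0 0.4 0 255;0 0 0.4 0 255;0 0 0 0 255;0 0 0 0 255"
}}

```text
time_s: 8.8
tool_pos: [0.4863, 0.0178, 0.0866]
tool_rot: [180.0, 0.0, 103.2]
force: [-1.8, 0.2, 3.8]
grip_width: 0.0317
grasp_force: 15.0
```

{"name": "arm_command", "arguments": {
  "series": "0 0 0 0 150;0 0 0 0 108;0 0 0 0 108;0 0 0 0 108;0 0 0 0 108;0 0 -4 0 108;0 0 -10 0 108;0 0 -20 0 108;0 0 -28 0 108;0 0 -28 0 108;0 0 -20 0 108;-20 0 -10 0 108;-25 0 0 0 108;-25 0 0 0 108;-10 0 0 0 108;0 0 0 0 108;0 0 0 0 108"
}}

```text
time_s: 10.22
tool_pos: [0.5043, -0.0592, 0.2064]
tool_rot: [-180.0, -0.1, 103.2]
force: [-0.1, 0.7, 0.8]
grip_width: 0.05
grasp_force: 0.0
```

```bash
python3 - <<'E'
from h import *
o=telemetry.get_obs();im=cams.read_camera("wrist");cv2.imwrite("pics/w4.png",im)
print(o['time_s'],o['tool_pos'],o['tool_rot'],o['grip_width'])
for nm,lo,hi,z in(("b",(100,120,40),(125,255,255),.138),("o",(3,120,60),(18,255,255),.085)):
  for c,s in blobs(im,lo,hi,30)[0]: print(nm,c,s,plane("wrist",[c],z,o)[0])
E
```

```text
10.2167 [ 0.50428369 -0.05918093  0.2063649 ] [-1.79998953e+02 -7.23511342e-02  1.03214160e+02] 0.050016219727328046
b [317.7, 99.8] [301, 82, 34, 36, 965] [0.48594839 0.01770719 0.138     ]
o [290.4, 43.6] [282, 31, 18, 26, 313] [0.45331825 0.05817566 0.085     ]
o [571.7, 43.6] [546, 31, 51, 26, 666] [0.67647236 0.10960759 0.085     ]
o [292.4, 159.8] [285, 152, 15, 17, 187] [ 0.47497216 -0.03471216  0.085     ]
o [549.4, 160.3] [528, 152, 43, 18, 501] [0.69784639 0.01718253 0.085     ]
o [361.7, 227.6] [356, 218, 13, 24, 152] [ 0.5523575  -0.08240118  0.085     ]
```

View pics/w4.png

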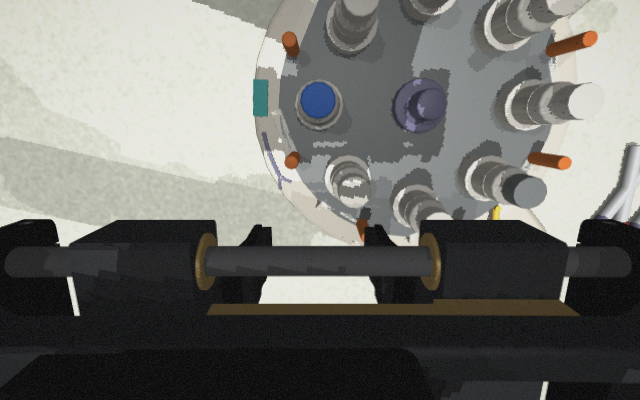

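The blue cap now stands in the pocket at (318,100), level with the others. Its measured centre agrees with the release pose. The post to push is at (290,44), about (0.453,0.058) in world coordinates.

{"name": "arm_command", "arguments": {
  "series": "8 -2.9 0 0 178;18 -2.9 0 0 178;20 -2.9 0 0 178;20 -2.9 0 0 178;20 -2.9 0 0 178;20 -2.9 0 0 178;14 -2.9 0 0 178;6 -2.6 0 0 178;0 0 0 0.125 178;0 0 0 0.125 178;0 0 0 0.125 178;0 0 0 0.125 178;0 0 0 0.125 178;0 0 0 0.125 178;0 0 0 0.125 178;0 0 0 0.125 178;0 0 0 0.125 178;0 0 0 0.125 178;0 0 0 0.125 178;0 0 0 0.125 178"
}}

```text
time_s: 11.93
tool_pos: [0.4529, 0.0575, 0.2061]
tool_rot: [180.0, 0.0, 16.9]
force: [0.8, -0.4, -0.2]
grip_width: 0.0262
grasp_force: 0.0
```

{"name": "arm_command", "arguments": {
  "series": "0 0 0 0.125 178;0 0 0 0.125 178;0 0 0 0.125 178;0 0 0 0.094 178;0 0 0 0 178;0 0 0 0 178"
}}

```text
time_s: 12.43
tool_pos: [0.453, 0.0574, 0.2062]
tool_rot: [180.0, 0.0, -9.4]
force: [-0.9, -0.5, 0.3]
grip_width: 0.0263
grasp_force: 0.0
```

```bash
python3 - <<'E'
from h import *
o=telemetry.get_obs();print(o['qpos'],o['force'],o['grip_width'])
T=o['tool_pos'];print(T,o['tool_rot'],totool(np.array([.4533,.0582,T[2]])-T,o)*1000)
im=cams.read_camera("wrist");cv2.imwrite("pics/w5.png",im)
for nm,lo,hi,z in(("b",(100,120,40),(125,255,255),.138),("o",(3,120,60),(18,255,255),.085)):
  for c,s in blobs(im,lo,hi,30)[0]: print(nm,c,s,plane("wrist",[c],z,o)[0])
E
```

```text
[  41.11114536   -4.5720822   -48.66545183  109.07240542   -3.54878868
   73.9903426  -105.90762104] [-0.92620853 -0.48810353  0.30373008] 0.026275948724278533
[0.45303882 0.05741942 0.20615842] [ 1.79977448e+02  3.89949713e-03 -9.42442122e+00] [ 1.29840295e-01 -8.12809389e-01 -3.28759176e-04]
b [363.4, 155.4] [346, 139, 35, 34, 905] [0.48676988 0.01811126 0.138     ]
o [164.5, 43.2] [148, 31, 35, 25, 482] [0.59660234 0.16035574 0.085     ]
o [468.4, 43.8] [451, 31, 35, 26, 471] [ 0.55591533 -0.08481763  0.085     ]
o [217.7, 151.7] [206, 144, 25, 17, 291] [0.50397408 0.13887571 0.085     ]
o [415.4, 152.0] [403, 145, 25, 16, 280] [ 0.4750953  -0.03461548  0.085     ]
o [316.3, 191.9] [310, 182, 13, 21, 226] [0.45354168 0.05840124 0.085     ]
```

View pics/w5.png

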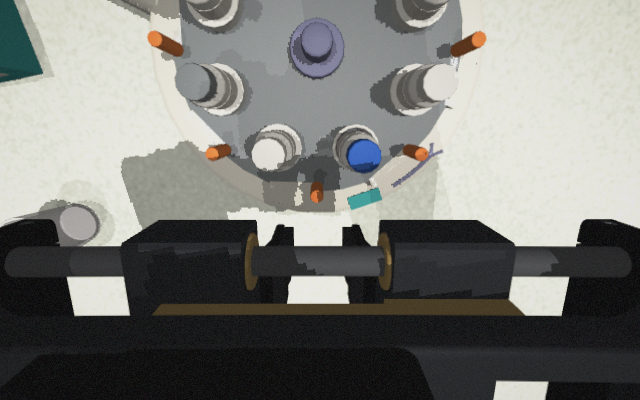

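Post A is at (316,192), centred between the fingers. The teal mark is at (365,198), and the beaker on the left at (75,220) is well clear and low. I descend around the post.

{"name": "arm_command", "arguments": {
  "series": "0.3 -0.8 10 0 178;0 0 22 0 178;0 0 28 0 178;0 0 26 0 178;0 0 18 0 178;0 0 12 0 178;0 0 8 0 178;0 0 5 0 178;0 0 0 0 178;0 0 0 0 202;0 0 0 0 202;0 0 0 0 202;0 0 0 0 202"
}}

```text
time_s: 13.57
tool_pos: [0.4543, 0.058, 0.0779]
tool_rot: [180.0, -0.1, -9.6]
force: [-0.4, 0.8, 0.2]
grip_width: 0.0185
grasp_force: 0.0
```

```bash
python3 - <<'E'
from h import *
o=dict(telemetry.get_obs());print(o['tool_pos'],o['tool_rot'],o['force'])
o['tool_pos']=np.array([.45304,.05742,.20616]);o['tool_rot']=np.array([179.977,.004,-9.424])
im=cv2.imread("pics/w5.png")
for c,s in blobs(im,(80,100,60),(98,255,255),60)[0]:
  P=plane("wrist",[c],.0455,o)[0];print(c,s,P,np.degrees(np.arctan2(P[1]-.0375,P[0]-.5757))%360,np.hypot(P[1]-.0375,P[0]-.5757))
E
```

```text
[0.45433838 0.05801277 0.07791966] [ 1.79985479e+02 -8.80218621e-02 -9.58611359e+00] [-0.4173457   0.80313759  0.19606528]
[14.8, 44.7] [0, 0, 43, 82, 2179] [0.62704638 0.31128007 0.0455    ] 79.37779445525976 0.27855336647447926
[364.4, 198.2] [348, 188, 34, 21, 398] [0.4296631  0.01110934 0.0455    ] 190.2434976110376 0.14840230381016767
```

{"name": "arm_command", "arguments": {
  "series": "0 1.5 0 -0.012 202;0.03 2.2 0 -0.0175 202;0.08 4.33 0 -0.0349 202;0.08 4.33 0 -0.0349 202;0.08 4.33 0 -0.0349 202;0.08 4.33 0 -0.0349 202;0.08 4.33 0 -0.0349 202;0.08 4.33 0 -0.0349 202;0.08 4.33 0 -0.0349 202;0.08 4.33 0 -0.0349 202"
}}

```text
time_s: 14.4
tool_pos: [0.4535, 0.0203, 0.0775]
tool_rot: [-180.0, -0.0, 8.3]
force: [-0.2, 0.9, 1.3]
grip_width: 0.0183
grasp_force: 0.9
```

```bash
cat > st.py <<'E'
from h import *
o=telemetry.get_obs();T=o['tool_pos'];d=T[:2]-[.5757,.0375]
print("ang",np.degrees(np.arctan2(d[1],d[0]))%360,"r",np.hypot(*d)*1000,"yaw",o['tool_rot'][2],"z",T[2],"F tool",totool(o['force'],o).round(2),o['time_s'],o['grip_width'])
E
python3 st.py
```

```text
ang 188.0284097636946 r 123.38751444395061 yaw 8.269592463217558 z 0.0775368137016099 F tool [-0.1  -0.97 -1.27] 14.4 0.018269382010645225
```

{"name": "arm_command", "arguments": {
  "series": "0.08 4.33 0 -0.0349 202;0.08 4.33 0 -0.0349 202;0.08 4.33 0 -0.0349 202;0.08 4.33 0 -0.0349 202;0.08 4.33 0 -0.0349 202;0.08 4.33 0 -0.0349 202;0.08 4.33 0 -0.0349 202;0.08 4.33 0 -0.0349 202;0.08 4.33 0 -0.0349 202;0.08 4.33 0 -0.0349 202;0.08 4.33 0 -0.0349 202"
}}

```text
time_s: 15.32
tool_pos: [0.468, -0.0225, 0.0774]
tool_rot: [-179.8, 0.0, 30.3]
force: [-3.7, 6.0, 4.2]
grip_width: 0.0181
grasp_force: 3.6
```

```bash
python3 st.py
```

```text
ang 209.14707803330995 r 123.2862008673234 yaw 30.313252292506398 z 0.07743445537318733 F tool [-0.13 -7.08 -4.14] 15.3167 0.018095046063960694
```

{"name": "arm_command", "arguments": {
  "series": "0.08 4.33 0 -0.0349 202;0.08 4.33 0 -0.0349 202;0 2.17 0 -0.0175 202;0 2.17 0 -0.0175 202;0 0 0 0 202"
}}

```text
time_s: 15.73
tool_pos: [0.4761, -0.0362, 0.0772]
tool_rot: [180.0, -0.0, 36.1]
force: [0.8, 0.2, 0.6]
grip_width: 0.0181
grasp_force: 0.1
```

```bash
python3 st.py
```

```text
ang 216.49659185204078 r 123.89738040693292 yaw 36.127617660669856 z 0.07721749921964738 F tool [ 0.74  0.3  -0.58] 15.7333 0.018053882754515967
```

{"name": "arm_command", "arguments": {
  "series": "0 2.2 0 -0.0175 202;0 0 0 0 202;0 0 0 0 202"
}}

```text
time_s: 15.98
tool_pos: [0.4773, -0.0379, 0.0772]
tool_rot: [180.0, 0.0, 37.1]
force: [-0.5, -0.5, 0.4]
grip_width: 0.0178
grasp_force: 0.2
```

```bash
python3 st.py
```

```text
ang 217.45716471388744 r 123.979451537014 yaw 37.09367033452797 z 0.07723082691702944 F tool [-0.72  0.09 -0.4 ] 15.9833 0.017762568579566717
```

{"name": "arm_command", "arguments": {
  "series": "0 -2 0 0.016 202;0 -2 0 0.016 202;0 -1.5 0 0.012 202;0 -1 0 0.008 202;0 -1 0 0.008 202;0 -1 0 0.008 202;0 -0.5 0 0.004 202;0 0 0 0 202"
}}

```text
time_s: 16.65
tool_pos: [0.4719, -0.0303, 0.0773]
tool_rot: [180.0, 0.0, 33.0]
force: [0.7, -1.4, 0.3]
grip_width: 0.018
grasp_force: 0.7
```

```bash
python3 st.py; python3 - <<'E'
from h import *
o=telemetry.get_obs();im=cams.read_camera("wrist");cv2.imwrite("pics/w6.png",im)
for nm,lo,hi,z in(("b",(100,120,40),(125,255,255),.138),("o",(3,120,60),(18,255,255),.085)):
  for c,s in blobs(im,lo,hi,30)[0]:
    P=plane("wrist",[c],z,o)[0];d=P[:2]-[.5757,.0375];print(nm,c,s[4],P,np.degrees(np.arctan2(d[1],d[0]))%360)
E
```

```text
ang 213.17195445052033 r 123.97393269088464 yaw 32.965793884107505 z 0.07727257839419646 F tool [-0.21  1.53 -0.3 ] 16.65 0.017955896227904375
b [424.4, 191.1] 4183 [ 0.52663916 -0.03628871  0.138     ] 236.3807508293288
o [66.4, 2.9] 182 [0.50801566 0.12263707 0.085     ] 128.48485066885675
o [500.8, 174.5] 1418 [ 0.55362736 -0.08461077  0.085     ] 259.75389959379055
o [144.5, 183.1] 1391 [0.45393212 0.06086933 0.085     ] 169.13605996993482
o [322.8, 235.2] 423 [ 0.47908409 -0.0284574   0.085     ] 214.3204303737987
```

{"name": "arm_command", "arguments": {
  "series": "0 -0.5 0 0.004 202;0 -0.5 0 0.004 202;0 -0.5 0 0.004 202;0 -0.5 0 0.004 202;0 0 0 0 202"
}}

```text
time_s: 17.12
tool_pos: [0.4708, -0.0285, 0.0772]
tool_rot: [180.0, 0.0, 32.1]
force: [0.9, -0.9, -0.4]
grip_width: 0.0181
grasp_force: 0.7
```

```bash
python3 st.py
```

```text
ang 212.16551803213403 r 123.97422649285775 yaw 32.05357187158674 z 0.07724543105320326 F tool [0.25 1.21 0.42] 17.1167 0.018097165185775473
```

{"name": "arm_command", "arguments": {
  "series": "0 -0.5 0 0.004 202;0 -0.5 0 0.004 202;0 0 0 0 202"
}}

```text
time_s: 17.37
tool_pos: [0.4702, -0.0276, 0.0772]
tool_rot: [-180.0, 0.0, 31.6]
force: [0.1, -2.1, -0.2]
grip_width: 0.018
grasp_force: 0.7
```

```bash
python3 st.py
```

```text
ang 211.67940412232383 r 123.92847685761835 yaw 31.600535822037088 z 0.07722490700188035 F tool [-1.    1.82  0.16] 17.3667 0.01802976784547446
```

{"name": "arm_command", "arguments": {
  "series": "0 -0.4 0 0.003 202;0 -0.3 0 0.003 202;0 0 0 0 202"
}}

```text
time_s: 17.62
tool_pos: [0.4699, -0.0271, 0.0772]
tool_rot: [180.0, 0.0, 31.3]
force: [0.5, -1.3, 0.8]
grip_width: 0.0179
grasp_force: 0.8
```

{"name": "arm_command", "arguments": {
  "series": "0 -0.3 0 0.002 202;0 0 0 0 202;0 0 0 0 202"
}}

```text
time_s: 17.87
tool_pos: [0.4699, -0.0269, 0.0772]
tool_rot: [180.0, 0.0, 31.2]
force: [0.4, -2.8, 0.0]
grip_width: 0.0186
grasp_force: 1.1
```

```bash
python3 st.py
```

```text
ang 211.3325207496045 r 123.91116695276973 yaw 31.150141861093903 z 0.07724537311639537 F tool [-1.1   2.6  -0.02] 17.8667 0.018569979759721245
```

{"name": "arm_command", "arguments": {
  "series": "0 -0.3 0 0 202;0 0 0 0 202;0 0 0 0 202"
}}

```text
time_s: 18.12
tool_pos: [0.4698, -0.0268, 0.0772]
tool_rot: [180.0, -0.0, 31.1]
force: [0.7, -2.6, 0.2]
grip_width: 0.0178
grasp_force: 1.6
```

{"name": "arm_command", "arguments": {
  "series": "0 -0.3 0 0 202;0 0 0 0 202;0 0 0 0 202"
}}

```text
time_s: 18.37
tool_pos: [0.4698, -0.0267, 0.0773]
tool_rot: [180.0, -0.0, 31.1]
force: [2.0, -4.6, -1.6]
grip_width: 0.0183
grasp_force: 2.4
```

```bash
python3 st.py
```

```text
ang 211.22849365586018 r 123.89316703979945 yaw 31.139084384162267 z 0.07727377220008809 F tool [-0.65  5.01  1.61] 18.3667 0.018302945346543566
```

{"name": "arm_command", "arguments": {
  "series": "0 -0.4 0 0 202;0 0 0 0 202;0 0 0 0 202"
}}

```text
time_s: 18.62
tool_pos: [0.4697, -0.0267, 0.0773]
tool_rot: [179.9, -0.0, 31.1]
force: [2.8, -4.5, -1.9]
grip_width: 0.0181
grasp_force: 2.9
```

{"name": "arm_command", "arguments": {
  "series": "0 -0.3 0 0 202;0 0 0 0 202;0 0 0 0 202"
}}

```text
time_s: 18.87
tool_pos: [0.4697, -0.0266, 0.0773]
tool_rot: [179.9, -0.0, 31.1]
force: [2.3, -5.9, -3.4]
grip_width: 0.018
grasp_force: 3.2
```

```bash
python3 st.py
```

```text
ang 211.16472308765046 r 123.91670232211541 yaw 31.12465060562378 z 0.07727533121280394 F tool [-1.08  6.2   3.43] 18.8667 0.018037717569098752
```

{"name": "arm_command", "arguments": {
  "series": "0 -0.4 0 0 202;0 0 0 0 202;0 0 0 0 202"
}}

```text
time_s: 19.12
tool_pos: [0.4696, -0.0266, 0.0773]
tool_rot: [179.9, -0.0, 31.1]
force: [4.6, -6.4, -3.5]
grip_width: 0.0183
grasp_force: 3.6
```

{"name": "arm_command", "arguments": {
  "series": "0 -0.4 0 0 202;0 0 0 0 202;0 0 0 0 202"
}}

```text
time_s: 19.37
tool_pos: [0.4696, -0.0266, 0.0773]
tool_rot: [179.8, -0.0, 31.1]
force: [4.8, -7.3, -3.4]
grip_width: 0.0182
grasp_force: 4.0
```

```bash
python3 st.py
```

```text
ang 211.14026278445863 r 123.92989297709603 yaw 31.103844084284006 z 0.07730515427606441 F tool [0.32 8.74 3.44] 19.3667 0.01816733227319024
```

{"name": "arm_command", "arguments": {
  "series": "0 -0.4 0 0 202;0 0 0 0 202;0 0 0 0 202;0 0 0 0 202"
}}

```text
time_s: 19.7
tool_pos: [0.4696, -0.0265, 0.0773]
tool_rot: [179.8, -0.1, 31.1]
force: [3.7, -8.5, -4.1]
grip_width: 0.018
grasp_force: 4.4
```

{"name": "arm_command", "arguments": {
  "series": "0 -0.3 0 0 202;0 0 0 0 202;0 0 0 0 202;0 0 0 0 202"
}}

```text
time_s: 20.03
tool_pos: [0.4696, -0.0265, 0.0773]
tool_rot: [179.8, -0.1, 31.1]
force: [4.9, -8.0, -5.0]
grip_width: 0.0179
grasp_force: 4.8
```

```bash
python3 st.py
```

```text
ang 211.09812365263227 r 123.89429803119245 yaw 31.089971027072615 z 0.07732200526509407 F tool [0.02 9.36 5.04] 20.0333 0.01786297653463064
```

{"name": "arm_command", "arguments": {
  "series": "0 -0.4 0 0 202;0 0 0 0 202;0 0 0 0 202;0 0 0 0 202"
}}

```text
time_s: 20.37
tool_pos: [0.4696, -0.0264, 0.0773]
tool_rot: [179.8, -0.1, 31.1]
force: [5.3, -8.4, -5.7]
grip_width: 0.0183
grasp_force: 5.2
```

{"name": "arm_command", "arguments": {
  "series": "0 0 0 0 202;0 0 0 0 202;0 0 0 0 202;0 0 0 0 202"
}}

```text
time_s: 20.7
tool_pos: [0.4695, -0.0265, 0.0773]
tool_rot: [179.8, -0.1, 31.1]
force: [5.2, -8.8, -5.4]
grip_width: 0.0186
grasp_force: 5.2
```

{"name": "arm_command", "arguments": {
  "series": "0 0 0 0 202;0 0 0 0 202;0 0 0 0 202;0 0 0 0 202"
}}

```text
time_s: 21.03
tool_pos: [0.4696, -0.0265, 0.0773]
tool_rot: [179.8, -0.1, 31.1]
force: [5.9, -8.5, -5.7]
grip_width: 0.0184
grasp_force: 5.2
```

{"name": "arm_command", "arguments": {
  "series": "0 0 0 0 202;0 0 0 0 202;0 0 0 0 202;0 0.5 0 0 202;0 0.5 0 0 202;0 0.5 0 0 202;0 0.5 0 0 202;0 0.5 0 0 202;0 0.5 0 0 202;0 0.5 0 0 202;0 0.5 0 0 202;0 0 0 0 202"
}}

```text
time_s: 22.03
tool_pos: [0.47, -0.0268, 0.0772]
tool_rot: [-179.9, 0.0, 31.2]
force: [-0.0, -2.6, 0.2]
grip_width: 0.0185
grasp_force: 0.6
```

```bash
python3 st.py
```

```text
ang 211.28825510389868 r 123.72820531237898 yaw 31.17916377289917 z 0.0771606776901213 F tool [-1.36  2.18 -0.17] 22.0333 0.0184970135459192
```

{"name": "arm_command", "arguments": {
  "series": "0 0.5 0 0 202;0 0.5 0 0 202;0 0.5 0 0 202;0 0.5 0 0 202;0 0.5 0 0 202;0 0.5 0 0 178;0 0 0 0 178;0 0 0 0 178;0 0 0 0 178"
}}

```text
time_s: 22.78
tool_pos: [0.4718, -0.03, 0.0772]
tool_rot: [-180.0, 0.0, 31.1]
force: [-0.3, -0.6, 1.4]
grip_width: 0.0257
grasp_force: 0.0
```

```bash
python3 st.py
```

```text
ang 213.02447846402586 r 123.92380472241808 yaw 31.14908303598454 z 0.07721016905348363 F tool [-0.56  0.31 -1.39] 22.7833 0.02573178644993957
```

Free of the post. I rise straight up and back outwards, then check.

{"name": "arm_command", "arguments": {
  "series": "0 0 -4 0 178;0 0 -12 0 178;0 0 -22 0 178;0 0 -28 0 178;0 0 -28 0 178;0 0 -22 0 178;0 0 -12 0 178;0 0 0 0 178;0 0 0 0 178"
}}

```text
time_s: 23.53
tool_pos: [0.4719, -0.0302, 0.2054]
tool_rot: [179.9, -0.0, 31.1]
force: [-0.1, 0.1, 0.0]
grip_width: 0.026
grasp_force: 0.0
```

```bash
python3 st.py; python3 - <<'E'
from h import *
o=telemetry.get_obs();im=cams.read_camera("wrist");cv2.imwrite("pics/w7.png",im)
for nm,lo,hi,z in(("b",(100,120,40),(125,255,255),.138),("o",(3,120,60),(18,255,255),.085)):
  for c,s in blobs(im,lo,hi,30)[0]:
    P=plane("wrist",[c],z,o)[0];d=P[:2]-[.5757,.0375];print(nm,c,s[4],P,np.degrees(np.arctan2(d[1],d[0]))%360,np.hypot(*d))
E
```

```text
ang 213.0934904073076 r 123.91016334127717 yaw 31.14063299453673 z 0.2054150517681531 F tool [ 0.02 -0.14 -0.04] 23.5333 0.026020227729752588
b [362.4, 155.0] 909 [ 0.52301695 -0.03691048  0.138     ] 234.70128918878507 0.09117249399928513
b [627.8, 211.2] 703 [ 0.59006165 -0.22939901  0.138     ] 273.08007576711 0.26728512605758514
o [465.5, 40.0] 485 [ 0.64327353 -0.06709333  0.085     ] 302.864871052754 0.1245228768267998
o [161.4, 47.9] 481 [0.50952407 0.1419434  0.085     ] 122.35857817986827 0.12364335312532075
o [415.0, 150.1] 278 [ 0.54964573 -0.08399921  0.085     ] 257.8968028755178 0.12426135352393504
o [216.9, 154.9] 291 [0.45490376 0.06425685 0.085     ] 167.51041193406888 0.1237241273969578
o [316.7, 192.5] 214 [ 0.47148632 -0.02938063  0.085     ] 212.69090260580143 0.12382854702360675
```

View pics/w7.png

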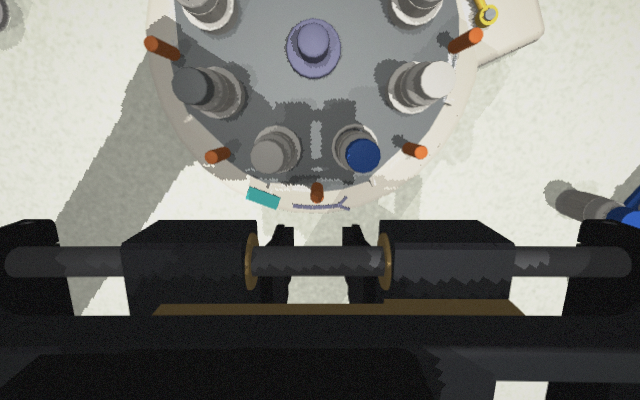

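The blue-capped bottle is upright at (362,155), one place on. The pushed post, at (317,192), measures 212.7°, which matches the pawl stop I estimated. The robot is clear, so I hand in.

```bash
python3 -c "
from cell import env
print(env.sign_off())"
```

```text
the job is handed in; nothing more can be done
None
```

The job is handed in (no verdict came back): the bottle stands in the pocket, the tray is one place on, and it was pressed about 10 N at the post for over a second and left against the pawl; the rack, carton and beaker were not touched.

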